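Set the card strip gauge to the red mark and lock it

TASK

Set the card strip gauge on the craft table: with a fingertip, roll the brass knurled wheel until the sliding stop has closed in and its black pointer stands level with the red gauge mark, then press the orange lock lever down flat. Move the stop only by the wheel, never by touching the stop or the mark; lift nothing, do not shove the gauge about, and leave the jars, lid, pebble, brush and card alone.

Things in the scene. Friction and masses are not known exactly. Their poses are not given: they have to be found in the camera images.
- jig: the card strip gauge, a loose 2.6 kg fixture: blue base plate 150 x 360 x 16 mm, long along its own y; origin at the centre of its underside, z up. Aluminium fence across its -y end (inner face y = -150 mm), then the sliding stop, the wheel (y = +60 mm) and the lock lever, on the line x = 0. Grey housing under the wheel 54 mm wide, 52 mm high. White scale along its +x edge
- wheel_top (a point): topmost point of the brass wheel, 75 mm above the table and 23 mm clear of its housing. The point does not turn with the wheel; the wheel does not give
- wheel: the brass knurled wheel, 60 mm diameter, 20 mm wide; origin at its centre, axis along the gauge's x. Dragging its top towards the gauge's -y closes the gap, towards +y opens it: the stop goes the same way as the fingertip, 1 mm for each 2.5 mm of rim travel, and stays where it is left. Rolling takes about 1.1 N along the rim; several strokes are needed
- stop_pointer (a point): tip of the black pointer of the aluminium sliding stop (stop 85 x 12 x 28 mm high; its face towards the fence is in line with the pointer, 3 mm wide, lying just above the scale, 23 mm above the table). It slides along the gauge's y, starting at y = -50 mm (gap 100 mm), and closes towards -y
- mark_band (a point): centre of the top of the red gauge mark, a band 8 mm wide along the gauge's y, on the outer side of the white scale, 21 mm above the table; its axes are the gauge's. It lies 20 to 55 mm nearer the fence (-y) than the pointer's start and differs each time. The pointer is level with it when both have the same y along the gauge
- lock_hinge (a point): hinge axis (along the gauge's x) of the orange lock lever, 45 mm above the table, at y = +115 mm of the gauge
- lock_tip (a point): free end of the lock lever, 58 mm from the hinge; lever 24 mm wide, 5 mm thick (8 mm at the end). At the start it rises at 50 degrees from the hinge towards the gauge's +y; pressed down it lies level, its top face 3 mm above the hinge axis (end 4 mm)
- lock (a joint): angle of the lock lever: 0 raised (as at the start), 0.87 rad pressed down flat against its end stop; it needs about 1 to 2 N at its end and stays where it is left
- jar_blue: blue closed paint jar, 42 mm across, 48 mm tall, black cap; bystander; origin at the centre of its underside
- jar_green: green closed paint jar, 42 mm across, 48 mm tall, black cap; bystander; origin at the centre of its underside
- jar_red: red closed paint jar, 42 mm across, 48 mm tall, black cap; bystander; origin at the centre of its underside
- jar_lid: black jar lid, disc 42 mm across, 11 mm high; bystander; origin at the centre of its underside
- pebble: grey pebble, 50 mm across, 22 mm high; bystander; origin at the centre of its underside
- brush: flat paint brush with a wooden handle, 170 mm long, lying along its own x; bystander
- card_block: block of card offcuts, 90 x 60 x 18 mm; bystander; origin at the centre of its underside
- stop: the sliding stop with its pointer and the steel rack bar that runs from it along the base into the housing; origin at the foot of its face, at y = -50 mm of the gauge at the start; not to be touched
- mark: the red gauge mark's block, 14 x 8 x 4 mm; origin at the centre of its underside; not to be touched

How it is judged:
On the way, in this order (a step that is already met when the one before it is completed fails the run):
1. a fingertip is on the wheel while the gap is still too wide and the lock lever is up (contact force between the fingers and wheel above 0.5 N and y of stop_pointer in the frame of mark_band above 0.006 m and value of joint lock below 0.2 rad), for 0.1 s.
2. the pointer is brought level with the red mark while the lock lever is still up (y of stop_pointer in the frame of mark_band between -0.004 and 0.004 m and value of joint lock below 0.2 rad), for 0.3 s.
3. the lock lever is pressed down flat with the pointer still at the mark (y of stop_pointer in the frame of mark_band between -0.004 and 0.004 m and value of joint lock above 0.77 rad), for 0.2 s.
At the end, for the whole second after the job is handed in: the pointer's line lies within the width of the red band (within 4 mm of its centre along the gauge), the lock lever is down (more than 0.77 rad of 0.87) and the gauge stands flat and at rest (all of step 3 and linear speed of jig below 0.01 m/s and angle between jig's own z axis and vertical below 0.03 rad); the robot touches nothing.
It fails at once if the robot pushes on the sliding stop (over 1 N) (contact force between any of the fingers, the arm and stop above 1 N).
It fails at once if the robot pushes on the red mark (over 1 N) (contact force between any of the fingers, the arm and mark above 1 N).
It fails at once if the gauge is shoved more than 25 mm, lifted or tipped (distance of jig from where it was at the start of the episode above 0.025 m or height (world z) of jig above 0.006 m or angle between jig's own z axis and vertical above 0.06 rad).
It fails at once if a bystander is moved more than 15 mm or lifted (distance of any of jar_blue, jar_green, jar_red, jar_lid, pebble, brush, card_block from where it was at the start of the episode above 0.015 m).
It also fails if it takes over 51 s, if anything falls off the work surface, if the arm or the gripper's body presses on something with over 40 N, if the wrist force passes 120 N, or if a joint passes its speed limit or range.

ROBOT

A 7-joint arm with a two-finger parallel gripper is mounted at the origin on the work surface. World frame = base frame: x ahead of the robot, y to its left, z up, the work surface at z = 0. Lengths are in m, angles in rad, forces in N, time in s.
With the tool pointing down it reaches from about 0.425 to 0.925 m from the base axis. Payload 6.8 kg.
Tool frame: the origin (TCP) lies midway between the tips of the shut fingers; the grasp point (between the pads) lies 19 mm behind it; x points along the fingers, y is the direction in which the jaws open and shut, and the axes are right-handed (so a half turn about x gives the same grasp; the last joint's range is limited). The gripper opens to 85 mm and grips with 20 to 120 N. Pads are 22 mm wide; open, the fingers measure 114 mm over their backs; the gripper's body (76 mm by 85 mm) begins 54 mm behind the grasp point. The pads swing forward as they close: fully open they stand 13 mm farther back than shut.
Start: joints at [1.197, 0.477, 0.022, 1.555, -0.011, 1.109, -0.083], TCP at [0.177, -0.651, 0.231] pointing down, gripper open.
Joint ranges: [-2.96, 2.96], [-0.34, 2.1], [-1.41, 1.46], [0.24, 2.44], [-1.37, 4.51], [0.17, 1.92], [-2.96, 2.96]. Speed limits (rad/s): [2.39, 2.39, 3.14, 3.14, 3.14, 3.14, 3.14].

INTERFACE

Orientations are given as a rotation vector (axis times angle).
In Python, from bench import r, viewer, nets gives the robot as it stands.
- The arm moves only by the shell command python3 -m pendant 'ROWS' [FORCE]. ROWS is JSON, one flat list of numbers, 5 for each row, row after row: the finger opening in mm, from 0 to 85.4, then the shift along the tool's x, y, z in mm, then the turn about the tool's x in rad. A call has 1 to 20 rows; each row shifts and turns the commanded pose from where the row before left it, along the tool's axes as they then stand; what a row does not reach is not made up. A row lasts 1/8 s, in which the tool goes at most 62.5 mm and 10.7 degrees, less where a joint would pass 70% of its speed; a pose out of reach is approached as far as the arm can. A call with a gripper value outside its range is refused whole. The fingers move at their own pace and stop on an object; FORCE is the grip in N (left out, the last holds). Time passes only in rows, so rows that do not move let the fingers close. It gives the time, the measured TCP pose, the force and the opening at its end, in the units of the state.
- r.get_obs(): the state, without advancing time (a new reading comes with each control period).
- viewer.grab_frame(name): name is "scene" or "side" or "wrist"; returns (picture, depth): 384x512x3 uint8, red, green, blue; 384x512 float32, m along the optical axis (not along the pixel's ray), 0 where there is no reading.
- viewer.calibration(name): a dict with "mtx" (3x3 intrinsics, pixels), "distortion" ([k1, k2, p1, p2, k3] as OpenCV has them; the pictures are not rectified), "world_to_cam" (4x4, takes a point from world to camera coordinates). Camera axes: x right, y up, looking along -z (the intrinsics and any distortion apply to the point x, -y, -z); pixel columns grow to the right and rows downward; lengths in m; the calibration is good to about 2 mm. A picture is of the moment at which its call begins: read the wrist's pose just before it. calibration takes no time and is no camera call; for the wrist camera it gives the pose at the moment of the call.
- r.hand_in(): hands the job in, once; it reports no verdict.
Trained networks look in the newest picture that a camera, given by its name, has taken for a name from the list of things; names that differ only in an ending like _2 or _b are one class to them, and where a whole thing is asked for, a point or a joint stands for the part that bears it (a point fixed in the world has none). Each returns a list of dicts, best first, with "score" (0 to 1); they miss things now and then, are a little off and sometimes report something else, mostly with a low value. They report only what shows in the picture. A call takes as long as a camera call.
- nets.look_for(name, camera): "location" ([x, y, z] in m, in world coordinates, good to about 4 mm: the middle of the surface that is visible of it).
- nets.silhouettes(name, camera): "mask" (384x512 bool, what is visible of it).
The state is a dict: "clock": time; "joints": joint angles; "qvel": joint speeds; "tau": joint torques, N m; "tcp_pos": TCP position; "orientation": TCP orientation; "contact_force": force on the tool from outside, world axes, zero at the start; "moment": the same for the moment, N m; "grip_width": finger opening in m.
Only numpy, scipy, OpenCV 4.12 (cv2) and the standard library are available. Lean on these libraries where they do the work, as an engineer would, in place of code of your own. Each camera call takes 0.05 s, during which the arm holds its last target. There are 200 camera calls.

## Working session

There is one attempt and no reset: what is moved stays moved. The work goes in short steps, Python scripts to look and compute and a shell command to move; the robot and the scene stay as the last step left them, time stands still between calls to the robot, and variables do not carry over. Pictures are saved under pics/ and viewed, about 8 in all and at most 12, crops included, and the job is handed in when it is done.

```bash
ls; mkdir -p pics
cat > h.py <<'E'
import numpy as np, cv2
from scipy.spatial.transform import Rotation as R
from bench import r, viewer, nets
def save(n,img,s=1): cv2.imwrite('pics/'+n+'.png',cv2.resize(img[:,:,::-1],None,fx=s,fy=s,interpolation=cv2.INTER_CUBIC))
def unproj(cal,px,d):
    px=np.asarray(px,float).reshape(-1,1,2)
    u=cv2.undistortPoints(px,np.array(cal['mtx']),np.array(cal['distortion']))[:,0]
    d=np.asarray(d).reshape(-1,1)
    c=np.c_[u[:,:1]*d,-u[:,1:]*d,-d,np.ones(len(d))]
    return (c@np.linalg.inv(np.array(cal['world_to_cam'])).T)[:,:3]
def onplane(cal,px,z):
    a=unproj(cal,px,np.ones(len(np.reshape(px,(-1,2)))));M=np.linalg.inv(np.array(cal['world_to_cam']));o=M[:3,3]
    t=(z-o[2])/(a[:,2]-o[2]);return o+t[:,None]*(a-o)
def proj(cal,P):
    c=np.c_[np.reshape(P,(-1,3)),np.ones(np.size(P)//3)]@np.array(cal['world_to_cam']).T
    c=c[:,:3]*[1,-1,-1]
    return cv2.projectPoints(c,np.zeros(3),np.zeros(3),np.array(cal['mtx']),np.array(cal['distortion']))[0][:,0]
E
python3 - <<'E'
from h import *
o=r.get_obs();print({k:np.round(v,3) for k,v in o.items()})
for c in ['scene','side']:
    im,d=viewer.grab_frame(c);save(c+'0',im,1.5)
    print(c,np.round(np.linalg.inv(np.array(viewer.calibration(c)['world_to_cam']))[:3,3],3))
    for n in ['jig','wheel_top','wheel','stop_pointer','mark_band','lock_hinge','lock_tip','jar_blue','jar_green','jar_red','jar_lid','pebble','brush','card_block']:
        print(n,[(round(x['score'],2),np.round(x['location'],3).tolist()) for x in nets.look_for(n,c)[:2]])
print(r.get_obs()['clock'])
E
```

```text
pics
{'clock': np.float64(0.0), 'joints': array([ 1.197,  0.478,  0.022,  1.556, -0.012,  1.109, -0.083]), 'qvel': array([ 0.001, -0.001, -0.001,  0.001, -0.   , -0.002, -0.002]), 'tau': array([-0.0000e+00, -5.9644e+01,  1.6080e+00, -2.8119e+01,  1.2000e-02,
        9.0000e-03, -0.0000e+00]), 'tcp_pos': array([ 0.177, -0.651,  0.23 ]), 'orientation': array([ 2.08 ,  0.28 , -2.081]), 'contact_force': array([ 0.035, -0.261, -1.09 ]), 'moment': array([-0.018,  0.003, -0.027]), 'grip_width': np.float64(0.086)}
scene [1.004 0.107 0.731]
jig [(0.87, [0.554, 0.018, 0.016]), (0.3, [0.454, -0.118, 0.042])]
wheel_top []
wheel [(0.8, [0.532, 0.07, 0.066]), (0.3, [0.556, 0.012, 0.014])]
stop_pointer [(0.95, [0.548, -0.02, 0.03])]
mark_band []
lock_hinge [(0.56, [0.554, 0.013, 0.016]), (0.21, [0.533, 0.071, 0.066])]
lock_tip [(0.87, [0.515, 0.143, 0.07]), (0.2, [0.58, -0.255, 0.02])]
jar_blue [(0.88, [0.452, -0.118, 0.044])]
jar_green [(0.74, [0.658, 0.142, 0.046]), (0.51, [0.554, 0.014, 0.015])]
jar_red [(0.61, [0.658, 0.207, 0.043])]
jar_lid [(0.56, [0.428, -0.03, 0.009])]
pebble [(0.53, [0.391, 0.112, 0.016])]
brush [(0.62, [0.691, -0.019, 0.021])]
card_block []
side [0.185 0.412 0.633]
jig [(0.96, [0.521, 0.062, 0.016])]
wheel_top [(0.57, [0.52, 0.061, 0.016])]
wheel [(0.64, [0.522, 0.079, 0.064])]
stop_pointer [(0.82, [0.54, -0.025, 0.035])]
mark_band []
lock_hinge [(0.78, [0.517, 0.058, 0.019]), (0.73, [0.434, -0.109, 0.038])]
lock_tip [(0.5, [0.509, 0.145, 0.078])]
jar_blue []
jar_green [(0.75, [0.636, 0.143, 0.038])]
jar_red [(0.67, [0.64, 0.208, 0.044])]
jar_lid [(0.75, [0.42, -0.022, 0.011]), (0.48, [0.522, 0.062, 0.014])]
pebble [(0.95, [0.387, 0.112, 0.018])]
brush [(0.75, [0.682, -0.007, 0.016])]
card_block [(0.72, [0.572, -0.248, 0.019])]
1.5
```

View scene.

View pics/scene0.png

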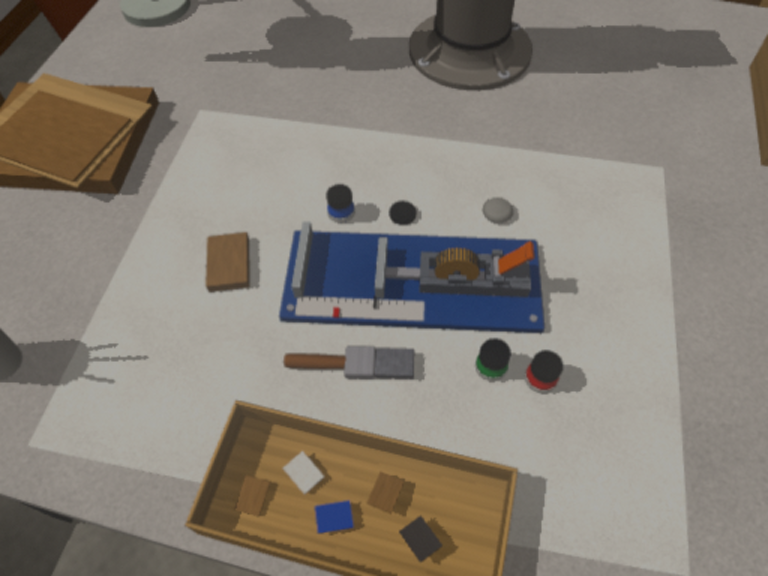

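View pics/side0.png

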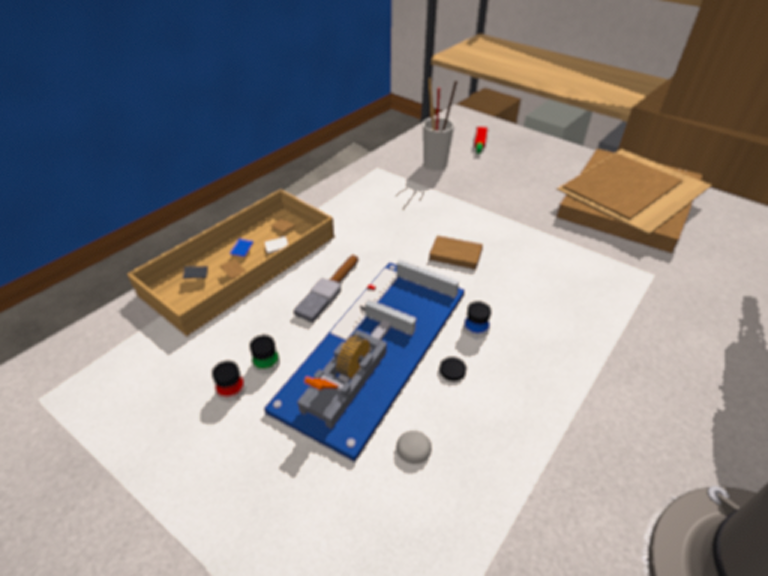

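```bash
cat > fit.py <<'E'
from h import *
def measure(c,pr=True):
    im,d=viewer.grab_frame(c);cal=viewer.calibration(c)
    hsv=cv2.cvtColor(im,cv2.COLOR_RGB2HSV)
    return im,d,cal,hsv
E
python3 - <<'E'
from fit import *
o=r.get_obs();print(np.round(R.from_rotvec(o['orientation']).as_matrix(),3))
for c in ['scene','side']:
    im,d,cal,hsv=measure(c)
    blue=((hsv[...,0]>105)&(hsv[...,0]<128)&(hsv[...,1]>150)&(hsv[...,2]>40)).astype(np.uint8)
    n,l,s,ce=cv2.connectedComponentsWithStats(blue)
    # component nearest projected jig centre region
    pc=proj(cal,[0.53,0.01,0.016])[0]
    k=[i for i in range(1,n) if s[i,4]>800 and s[i,0]<=pc[0]<=s[i,0]+s[i,2] and s[i,1]<=pc[1]<=s[i,1]+s[i,3]]
    print(c,pc,[s[i].tolist() for i in k])
    ys,xs=np.nonzero(np.isin(l,k)); W=onplane(cal,np.c_[xs,ys],0.016)[:,:2]
    (cx,sz,a)=cv2.minAreaRect((W*1000).astype(np.float32));print('rect',cx,sz,a)
    red=((hsv[...,0]<6)|(hsv[...,0]>174))&(hsv[...,1]>150)&(hsv[...,2]>100)
    ys,xs=np.nonzero(red);W=onplane(cal,np.c_[xs,ys],0.021)
    m=(abs(W[:,0]-.59)<.08)&(abs(W[:,1]+.07)<.07); print('red',m.sum(),W[m].mean(0))
    print('z check',[np.round(unproj(cal,(x,y),d[y,x])[0],4).tolist() for x,y in zip(xs[m],ys[m])][::4])
    wy=proj(cal,[0.59,-0.06,.021])[0].astype(int)
    save(c+'c',im[wy[1]-40:wy[1]+40,wy[0]-50:wy[0]+50],6); print('crop origin',wy-[50,40])
print(r.get_obs()['clock'])
E
```

```text
[[ 0.     0.263 -0.965]
 [ 0.    -0.965 -0.263]
 [-1.    -0.    -0.   ]]
scene [274.6686248  178.67191788] []Traceback (most recent call last):
  File "<stdin>", line 11, in <module>
  File "h.py", line 12, in onplane
    a=unproj(cal,px,np.ones(len(np.reshape(px,(-1,2)))));M=np.linalg.inv(np.array(cal['world_to_cam']));o=M[:3,3]
  File "h.py", line 7, in unproj
    u=cv2.undistortPoints(px,np.array(cal['mtx']),np.array(cal['distortion']))[:,0]
      ~~~~~~~~~~~~~~~~~~~^^^^^^^^^^^^^^^^^^^^^^^^^^^^^^^^^^^^^^^^^^^^^^^^^^^^^
cv2.error: OpenCV(4.12.0) /io/opencv/modules/calib3d/src/undistort.dispatch.cpp:347: error: (-215:Assertion failed) CV_IS_MAT(_src) && CV_IS_MAT(_dst) && (_src->rows == 1 || _src->cols == 1) && (_dst->rows == 1 || _dst->cols == 1) && _src->cols + _src->rows - 1 == _dst->rows + _dst->cols - 1 && (CV_MAT_TYPE(_src->type) == CV_32FC2 || CV_MAT_TYPE(_src->type) == CV_64FC2) && (CV_MAT_TYPE(_dst->type) == CV_32FC2 || CV_MAT_TYPE(_dst->type) == CV_64FC2) in function 'cvUndistortPointsInternal'
```

```bash
cat > fit.py <<'E'
from h import *
def jig(c,red0=(.59,-.07)):
    im,d=viewer.grab_frame(c);cal=viewer.calibration(c);f=im.astype(int)
    V,U=np.mgrid[0:384,0:512];W=onplane(cal,np.c_[U.ravel(),V.ravel()],0.016)[:,:2].reshape(384,512,2)
    near=(abs(W[...,0]-.535)<.13)&(abs(W[...,1]-.01)<.24)
    blue=near&(f[...,2]>f[...,0]+35)&(f[...,2]>1.25*f[...,1])
    blue=blue.astype(np.uint8);n,l,s,ce=cv2.connectedComponentsWithStats(blue)
    print(c,'blue comps',s[1:,4][s[1:,4]>40])
    b=np.isin(l,[i for i in range(1,n) if s[i,4]>100])
    print(' rect',cv2.minAreaRect((W[b]*1000).astype(np.float32)))
    red=near&(f[...,0]>1.8*f[...,1])&(f[...,0]>1.8*f[...,2])&(f[...,0]>100)
    w=(f[...,0]-f[...,1])[red].astype(float);P=onplane(cal,np.c_[U[red],V[red]],0.021)
    m=(abs(P[:,0]-red0[0])<.06)&(abs(P[:,1]-red0[1])<.06)
    print(' red',m.sum(),np.round(np.average(P[m],axis=0,weights=w[m]),4), np.round(unproj(cal,np.c_[U[red],V[red]],d[red])[m].mean(0),4))
    return im,d,cal
E
python3 - <<'E'
from fit import *
for c in ['scene','side']:
    im,d,cal=jig(c)
    wy=proj(cal,[0.57,-0.04,.021])[0].astype(int)
    save(c+'c',im[wy[1]-40:wy[1]+40,wy[0]-50:wy[0]+50],6); print('crop origin',wy-[50,40])
print(r.get_obs()['clock'])
E
```

```text
scene blue comps [  68 2297 2334]
 rect ((545.6888427734375, 13.50225830078125), (148.51649475097656, 355.3414306640625), 10.886067390441895)
 red 21 [ 0.6268 -0.0735  0.021 ] [ 0.6266 -0.0737  0.0204]
crop origin [197 148]
side blue comps [4575  104   99]
 rect ((537.281982421875, 16.542144775390625), (148.5868377685547, 358.2239685058594), 10.809669494628906)
 red 12 [ 0.6222 -0.0729  0.021 ] [ 0.622  -0.0727  0.021 ]
crop origin [204 167]
1.65
```

View pics/scenec.png

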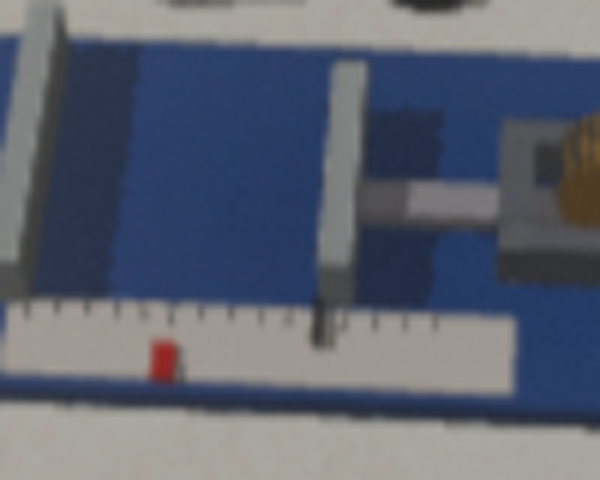

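The scene crop shows the red mark at crop px (164,361) and the pointer tip at (323,340). From both cameras, the gauge is turned about 10.9° with its centre near (0.541, 0.015), and the mark is at gauge y ≈ -102 mm. That gives about 52 mm of stop travel, or about 130 mm of rim travel. Next I move above the wheel with the fingers shut and the jaw axis along the gauge's y.

```bash
python3 -m pendant '[0,0,-38,-45,0, 0,0,-38,-45,0, 0,0,-38,-45,0, 0,0,-38,-45,0, 0,0,-38,-45,0, 0,0,-38,-45,0, 0,0,-38,-45,0, 0,0,-38,-45,0, 0,0,-38,-21,0, 0,0,-38,-21,0, 0,0,-38,-21,0, 0,0,-38,-21,0, 0,0,-38,-21,0, 0,0,-38,-21,0, 0,0,-38,-21,0, 0,0,-38,-21,0, 0,0,0,0,0.077, 0,0,0,0,0]' 20
python3 - <<'E'
from fit import *
im,d=viewer.grab_frame('wrist');cal=viewer.calibration('wrist');save('wrist1',im,1.5)
o=r.get_obs();print(o['tcp_pos'],np.round(R.from_rotvec(o['orientation']).as_matrix(),3),o['contact_force'],o['grip_width'],o['clock'])
print('tcp px',proj(cal,o['tcp_pos']),'cam',np.linalg.inv(np.array(cal['world_to_cam']))[:3,3])
np.save('w1d.npy',d);np.save('w1.npy',im);np.save('w1M.npy',np.array(cal['world_to_cam']))
E
```

```text
clock: 3.9
tcp_pos: [0.5271, 0.0743, 0.2313]
orientation: [2.122, 0.202, -2.122]
contact_force: [0.3, -0.8, -0.8]
grip_width: -0.0001
[0.52705741 0.07364673 0.23127398] [[-0.     0.189 -0.982]
 [-0.    -0.982 -0.189]
 [-1.     0.     0.   ]] [ 0.54556358  0.11560489 -0.15510359] -3.815833580569338e-05 3.95
tcp px [[257.23740323 250.39314188]] cam [0.5946906  0.086941   0.37309882]
```

View pics/wrist1.png

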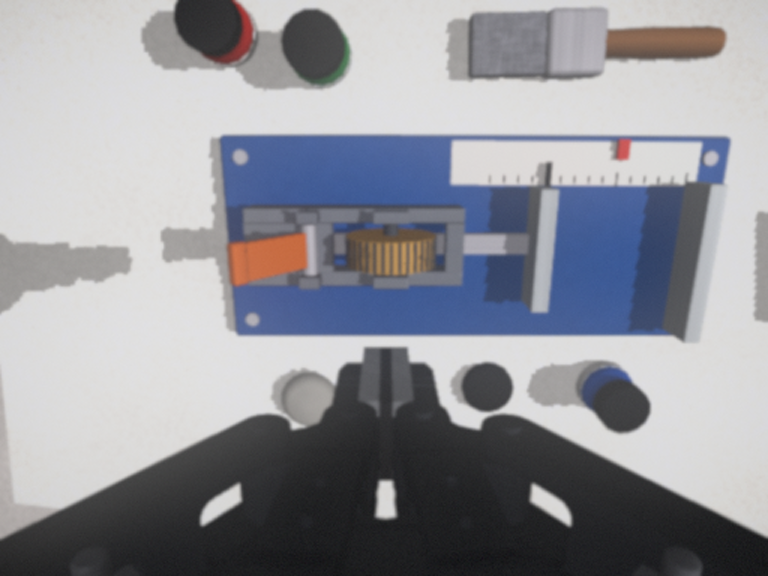

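Run:
```python
from fit import *
d=np.load('w1d.npy');im=np.load('w1.npy').astype(int);cal=viewer.calibration('wrist');cal['world_to_cam']=np.load('w1M.npy')
V,U=np.mgrid[0:384,0:512];P=unproj(cal,np.c_[U.ravel(),V.ravel()],d.ravel()).reshape(384,512,3)
ex=np.array([.982,.189,0]);ey=np.array([-.189,.982,0])
ax=(im[...,0]>im[...,2]*1.35)&(U>220)&(U<300)&(V>140)&(V<190)
Q=P[ax];print('wheel n',ax.sum(),'zmax',np.percentile(Q[:,2],[50,98]))
t=Q[Q[:,2]>.07];print('top',t.mean(0),'ey range all',np.percentile(Q@ey,[1,99]),'ex range',np.percentile(t@ex,[1,99]),'top ey',(t@ey).mean())
blue=(im[...,2]>im[...,0]+35)&(im[...,2]>1.25*im[...,1])&(V<225)&(V>85)&(U>140)&(U<490)
W=onplane(cal,np.c_[U[blue],V[blue]],.016)[:,:2];print('rect',cv2.minAreaRect((W*1000).astype(np.float32)), 'z',np.median(P[blue][:,2]))
red=(im[...,0]>1.8*im[...,1])&(U>390)&(U<440)&(V>85)&(V<115);w=(im[...,0]-im[...,1])[red]
m=np.average(onplane(cal,np.c_[U[red],V[red]],.021),axis=0,weights=w)
p=(im.sum(2)<180)&(U>350)&(U<380)&(V>106)&(V<124);print('ptr px',p.sum(),U[p].mean(),V[p].min(),V[p].max())
q=onplane(cal,np.c_[U[p],V[p]],.023).mean(0)
print('mark',m,'ptr',q,'dy',(q-m)@ey,'dx',(q-m)@ex)
```

```text
wheel n 1217 zmax [0.07028683 0.07522125]
top [0.53143386 0.07098801 0.0738629 ] ey range all [-0.05634975 -0.00541548] ex range [0.52473196 0.54452446] top ey -0.030730775488223484
rect ((542.7154541015625, 12.60333251953125), (145.68661499023438, 355.04351806640625), 10.81651496887207) z 0.015070696084415164<stdin>:12: RuntimeWarning: Mean of empty slice.
  ret = ret.dtype.type(ret / rcount)
Traceback (most recent call last):
ValueError: zero-size array to reduction operation minimum which has no identity
```

```bash
python3 -m pendant '[0,48,-3,-2,0, 0,48,-4,-2,0, 0,48,0,0,0, 0,6,0,0,0, 0,3,0,0,0, 0,0,0,0,0]'; python3 -m pendant '[0,2,0,0,0, 0,0,0,0,0]';python3 -m pendant '[0,2,0,0,0, 0,0,0,0,0]'
```

```text
clock: 4.7
tcp_pos: [0.5311, 0.0817, 0.0801]
orientation: [2.126, 0.201, -2.119]
contact_force: [-0.3, -0.1, -0.5]
grip_width: 0.0
clock: 4.95
tcp_pos: [0.5301, 0.0817, 0.077]
orientation: [2.124, 0.201, -2.121]
contact_force: [-0.2, -0.8, -0.3]
grip_width: -0.0001
clock: 5.2
tcp_pos: [0.53, 0.0818, 0.0747]
orientation: [2.123, 0.201, -2.122]
contact_force: [-0.7, -0.6, 3.8]
grip_width: 0.0001
```

```bash
python3 -m pendant '[0,1,0,0,0, 0,0,0,0,0]'; python3 -m pendant '[0,0,4,0,0, 0,0,4,0,0, 0,0,4,0,0]';  python3 -m pendant '[0,0,4,0,0, 0,0,4,0,0, 0,0,0,0,0]'
cat > gap.py <<'E'
from fit import *
def gap(name=None):
    im,d=viewer.grab_frame('wrist');cal=viewer.calibration('wrist')
    if name: save(name,im,1.5)
    im=im.astype(int);V,U=np.mgrid[0:384,0:512]
    ex=np.array([.982,.189,0]);ey=np.array([-.189,.982,0]);c=np.array([.5427,.0126,0])
    G=onplane(cal,np.c_[U.ravel(),V.ravel()],.021)-c;gx=(G@ex).reshape(384,512);gy=(G@ey).reshape(384,512)
    red=(im[...,0]>1.8*im[...,1])&(im[...,0]>90)&(abs(gx-.065)<.015)&(gy>-.125)&(gy<-.05)
    print('red',red.sum(), 'g', gx[red].mean(),gy[red].mean())
    # pointer: darkness profile along gy, over scale band just beside the mark
    G=onplane(cal,np.c_[U.ravel(),V.ravel()],.023)-c;px=(G@ex).reshape(384,512);py=(G@ey).reshape(384,512)
    for lo,hi in [(.043,.047),(.047,.051),(.051,.055)]:
        s=(px>lo)&(px<hi)&(py>-.125)&(py<-.03)
        v=im.sum(2)[s].astype(float);y=py[s];w=np.clip(np.median(v)-v-120,0,None)
        k=w>0
        print(lo,'dark n',k.sum(),'ptr y',np.average(y[k],weights=w[k]) if k.any() else None,'std',y[k].std() if k.any() else 0)
    return im
if __name__=='__main__':
    import sys
    gap(sys.argv[1] if len(sys.argv)>1 else None);print(r.get_obs()['clock'])
E
python3 gap.py wrist2
```

```text
clock: 5.45
tcp_pos: [0.5301, 0.0822, 0.0744]
orientation: [2.123, 0.201, -2.121]
contact_force: [-3.4, -0.2, 11.5]
grip_width: -0.0003
clock: 5.82
tcp_pos: [0.5324, 0.0707, 0.0749]
orientation: [2.123, 0.202, -2.121]
contact_force: [-5.3, 0.7, 15.9]
grip_width: -0.0001
clock: 6.2
tcp_pos: [0.5341, 0.0615, 0.0744]
orientation: [2.124, 0.2, -2.121]
contact_force: [-2.6, -2.3, 10.5]
grip_width: -0.0002
red 102 g 0.06345495261018011 -0.09735047277959559
0.043 dark n 222 ptr y -0.05997503411810661 std 0.01564567334265814
0.047 dark n 151 ptr y -0.056430994297039204 std 0.010930302052131318
0.051 dark n 133 ptr y -0.055183931329459104 std 0.003331280428163121
6.25
```

View pics/wrist2.png

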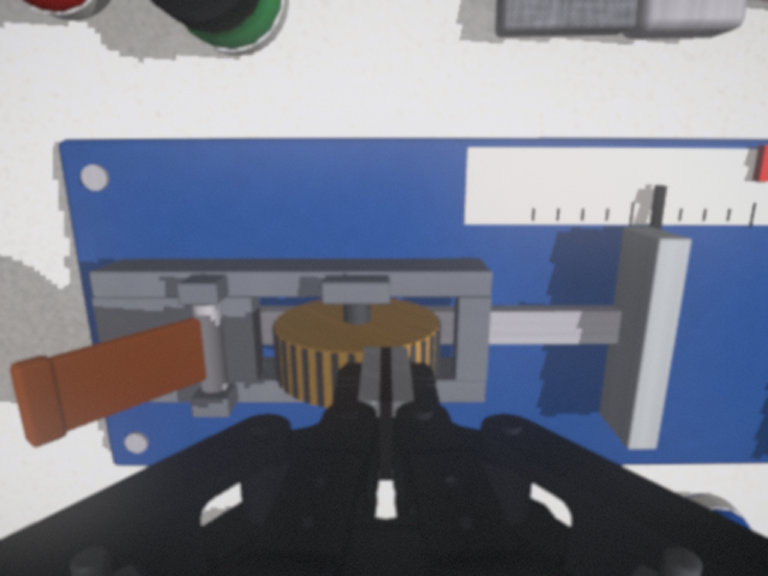

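The wrist view shows the stop has moved: the pointer is at px (657,205) and the edge of the red mark at (760,162), about 46 mm to go. Rolling works, so I'll do two more strokes.

```bash
python3 -m pendant '[0,-10,0,0,0, 0,0,-22,0,0, 0,0,0,0,0, 0,10,0,0,0, 0,0,0,0,0, 0,0,5,0,0, 0,0,6,0,0, 0,0,6,0,0, 0,0,5,0,0, 0,0,0,0,0, 0,-10,0,0,0, 0,0,-22,0,0, 0,0,0,0,0, 0,10,0,0,0, 0,0,0,0,0, 0,0,5,0,0, 0,0,6,0,0, 0,0,6,0,0, 0,0,5,0,0, 0,0,0,0,0]'
python3 gap.py
```

```text
clock: 8.75
tcp_pos: [0.5345, 0.0598, 0.0739]
orientation: [2.124, 0.197, -2.121]
contact_force: [-1.5, -2.9, 13.0]
grip_width: -0.0001
red 168 g 0.06380149602869321 -0.0981753541728184
0.043 dark n 233 ptr y -0.07242946853934773 std 0.014059133824494242
0.047 dark n 149 ptr y -0.07442035227443139 std 0.009080834055823939
0.051 dark n 145 ptr y -0.07401586411347066 std 0.0035875981857125855
8.8
```

```bash
python3 -m pendant '[0,-10,0,0,0, 0,0,-22,0,0, 0,0,0,0,0, 0,10,0,0,0, 0,0,0,0,0, 0,0,5,0,0, 0,0,6,0,0, 0,0,6,0,0, 0,0,5,0,0, 0,0,0,0,0, 0,-10,0,0,0, 0,0,-22,0,0, 0,0,0,0,0, 0,10,0,0,0, 0,0,0,0,0, 0,0,5,0,0, 0,0,6,0,0, 0,0,6,0,0, 0,0,5,0,0, 0,0,0,0,0]'
python3 -m pendant '[0,-30,0,0,0, 0,-30,0,0,0, 0,0,-12,0,0, 0,0,0,0,0, 0,0,0,0,0]'
python3 gap.py wrist3
```

```text
clock: 11.3
tcp_pos: [0.5345, 0.0598, 0.0739]
orientation: [2.124, 0.197, -2.121]
contact_force: [-1.5, -3.2, 12.0]
grip_width: 0.0001
clock: 11.92
tcp_pos: [0.5304, 0.0733, 0.132]
orientation: [2.12, 0.201, -2.125]
contact_force: [-0.8, 0.3, -1.0]
grip_width: 0.0005
red 174 g 0.06454537348388989 -0.10008822128994053
0.043 dark n 142 ptr y -0.09105293451178768 std 0.021285373971532018
0.047 dark n 82 ptr y -0.0927898237477178 std 0.01021216975535508
0.051 dark n 85 ptr y -0.09363135548925602 std 0.0031210093372490365
11.975
```

View pics/wrist3.png

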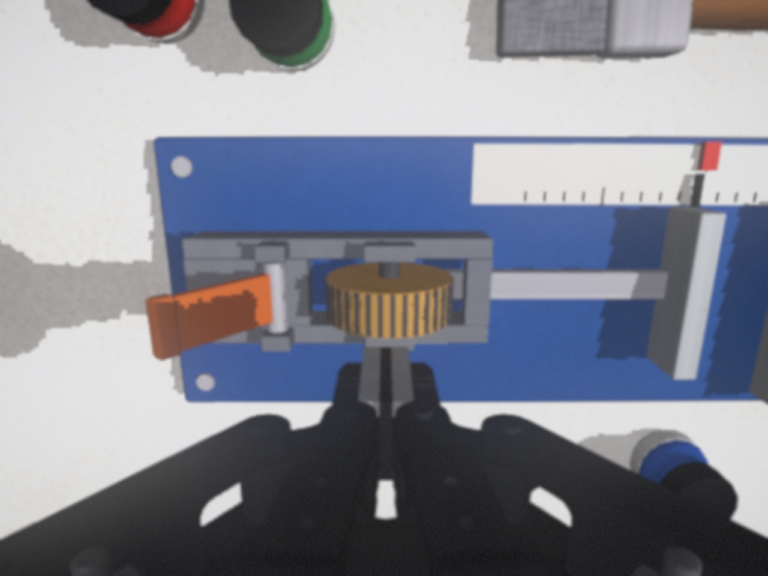

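The pointer (698,190) is now close to the red mark (711,157). The oblique view biases the reading, so I'll move the camera straight over the mark to measure it without y parallax.

```bash
python3 -m pendant '[0,0,50,0,0, 0,0,55,0,0, 0,0,50,0,0, 0,0,0,0,0, 0,0,0,0,0]'
cat > near.py <<'E'
from fit import *
import sys
im,d=viewer.grab_frame('wrist');cal=viewer.calibration('wrist')
ex=np.array([.982,.189,0]);ey=np.array([-.189,.982,0]);c=np.array([.5427,.0126,0])
ctr=c+.058*ex-.1*ey+[0,0,.022]
# rectified 0.25 mm/px patch: columns gauge -y -> right, rows gauge +x up; plane z=.022
n=240;gy=-.1+(n/2-np.arange(n))*.00025;gx=.058+(n/2-np.arange(n))*.00025
GX,GY=np.meshgrid(gx,gy,indexing='ij')
uv=proj(cal,(c+GX[...,None]*ex+GY[...,None]*ey+[0,0,.022]).reshape(-1,3)).reshape(n,n,2).astype(np.float32)
p=cv2.remap(im,uv[...,0],uv[...,1],cv2.INTER_CUBIC);save(sys.argv[1],p,2.5)
f=p.astype(int);red=(f[...,0]>1.8*f[...,1])&(f[...,0]>90)
ys=GY[red];print('red gx',GX[red].min(),GX[red].max(),'gy',np.percentile(ys,[3,50,97]))
for x in (.048,.051,.054):
    i=np.argmin(abs(gx-x));print(x,[int(v) for v in f[i-3:i+4].sum(2).mean(0)[::4]])
print('cam gy',(np.linalg.inv(np.array(cal['world_to_cam']))[:3,3]-c)@ey,r.get_obs()['clock'])
E
python3 near.py near1
```

```text
clock: 12.6
tcp_pos: [0.5598, -0.0783, 0.1326]
orientation: [2.122, 0.201, -2.124]
contact_force: [0.3, 0.5, 0.3]
grip_width: -0.0001
red gx 0.0585 0.07100000000000001 gy [-0.10275 -0.09975 -0.09675]
0.048 [652, 660, 663, 663, 662, 663, 663, 661, 656, 646, 654, 662, 662, 663, 662, 663, 661, 659, 606, 507, 476, 477, 475, 442, 339, 258, 353, 523, 532, 542, 636, 660, 661, 661, 659, 663, 660, 659, 647, 649, 657, 662, 661, 662, 662, 660, 661, 656, 647, 652, 659, 663, 662, 663, 662, 661, 662, 654, 647, 654]
0.051 [663, 664, 664, 665, 663, 665, 664, 664, 663, 664, 662, 663, 663, 663, 663, 664, 663, 661, 643, 569, 493, 479, 479, 445, 346, 266, 360, 547, 640, 658, 662, 663, 662, 662, 661, 661, 661, 664, 663, 663, 662, 664, 661, 662, 662, 662, 662, 662, 662, 661, 662, 663, 664, 663, 663, 662, 662, 663, 662, 662]
0.054 [663, 665, 664, 664, 665, 664, 664, 664, 664, 665, 664, 664, 664, 665, 663, 663, 663, 662, 660, 616, 526, 487, 484, 448, 344, 271, 364, 556, 648, 663, 663, 664, 662, 664, 663, 663, 665, 664, 663, 663, 664, 664, 665, 662, 663, 663, 665, 663, 663, 663, 663, 664, 663, 664, 662, 663, 662, 662, 663, 662]
cam gy -0.09144801744661062 12.65
```

View pics/near1.png

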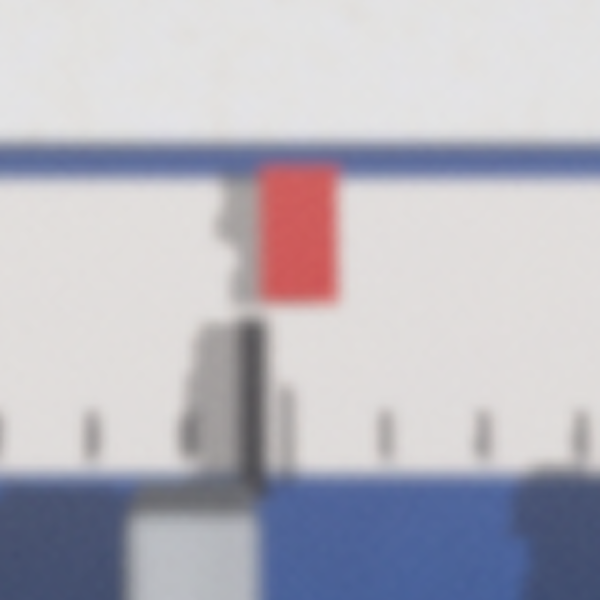

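Directly above, the pointer centre is at px 252 and the red band centre at px 299 (0.1 mm/px), so 4.7 mm remain. One short stroke should cover it.

```bash
python3 -m pendant '[0,0,-55,0,0, 0,0,-55,0,0, 0,0,-50,0,0, 0,40,0,0,0, 0,10,0,0,0, 0,0,0,0,0, 0,10,0,0,0, 0,0,0,0,0, 0,0,2.5,0,0, 0,0,2.5,0,0, 0,0,2.5,0,0, 0,0,2.5,0,0, 0,0,0,0,0]'
python3 -m pendant '[0,-30,0,0,0, 0,-30,0,0,0, 0,0,50,0,0, 0,0,55,0,0, 0,0,50,0,0, 0,0,0,0,0, 0,0,0,0,0]'
python3 near.py near2
```

```text
clock: 14.28
tcp_pos: [0.5337, 0.0688, 0.0749]
orientation: [2.127, 0.2, -2.12]
contact_force: [-1.1, 0.0, 9.0]
grip_width: -0.0004
clock: 15.15
tcp_pos: [0.5613, -0.0833, 0.1335]
orientation: [2.124, 0.2, -2.122]
contact_force: [0.2, 0.6, -0.6]
grip_width: 0.0001
red gx 0.0585 0.07100000000000001 gy [-0.10275 -0.09975 -0.09675]
0.048 [653, 658, 660, 660, 660, 660, 660, 659, 657, 651, 653, 659, 658, 661, 661, 659, 660, 659, 648, 632, 647, 657, 658, 626, 535, 482, 473, 436, 338, 264, 343, 532, 643, 659, 659, 658, 659, 656, 644, 646, 656, 660, 658, 658, 659, 659, 659, 652, 638, 648, 656, 658, 660, 660, 658, 659, 659, 648, 639, 649]
0.051 [661, 661, 661, 660, 660, 661, 661, 660, 660, 662, 661, 661, 661, 659, 661, 661, 660, 660, 662, 661, 657, 622, 544, 496, 484, 478, 476, 435, 340, 267, 351, 533, 646, 662, 661, 661, 660, 659, 660, 660, 660, 662, 659, 660, 660, 661, 660, 659, 662, 660, 659, 660, 659, 660, 659, 659, 660, 659, 659, 659]
0.054 [661, 660, 661, 661, 660, 660, 661, 661, 661, 661, 661, 662, 660, 662, 661, 662, 661, 662, 661, 662, 660, 653, 596, 509, 482, 486, 483, 454, 357, 278, 356, 539, 647, 660, 661, 660, 661, 661, 660, 660, 660, 661, 661, 660, 661, 660, 661, 663, 659, 661, 660, 661, 661, 660, 661, 662, 661, 660, 661, 660]
cam gy -0.09665326109288887 15.2
```

View pics/near2.png

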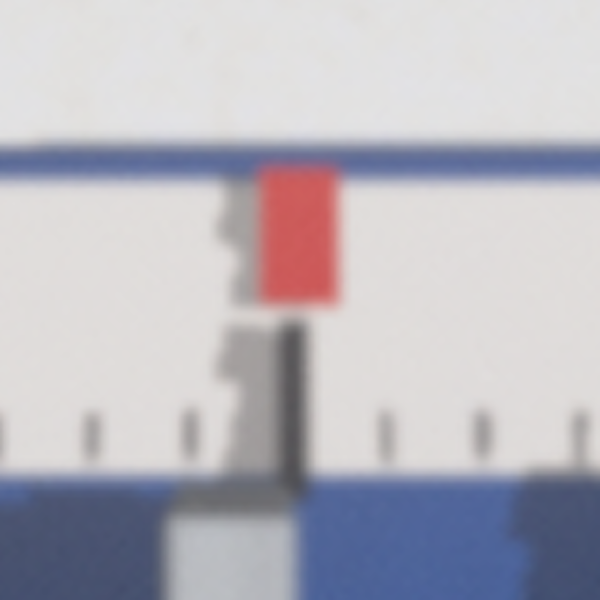

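The pointer centre is at px 292 against the band centre at 299, so it is 0.7 mm off and well inside the band. Now the lever, pressed at gauge y ≈ 155 mm on the centre line.

```bash
python3 -m pendant '[0,0,-50,0,0, 0,0,-51,0,0, 0,0,-51,0,0, 0,0,-51,0,0, 0,0,-50,0,0, 0,0,0,0,0, 0,20,0,0,0, 0,16,0,0,0, 0,0,0,0,0]'
python3 -m pendant '[0,6,0,0,0, 0,6,0,0,0, 0,6,0,0,0, 0,0,0,0,0]'
```

```text
clock: 16.32
tcp_pos: [0.5127, 0.1645, 0.096]
orientation: [2.119, 0.2, -2.125]
contact_force: [0.3, -0.2, -0.2]
grip_width: -0.0002
clock: 16.82
tcp_pos: [0.514, 0.173, 0.0816]
orientation: [2.129, 0.216, -2.119]
contact_force: [-5.5, 15.2, 9.7]
grip_width: -0.0001
```

The reaction is along the lever's axis, so I'm on its end face. I'll back off, shift 17 mm towards the hinge and press on the top face.

```bash
python3 -m pendant '[0,-10,0,0,0, 0,-15,0,0,0, 0,0,0,0,0, 0,0,17,0,0, 0,0,0,0,0, 0,10,0,0,0, 0,0,0,0,0]'
python3 -m pendant '[0,5,0,0,0, 0,3,0,0,0, 0,0,0,0,0]'
python3 -m pendant '[0,3,0,0,0, 0,3,0,0,0, 0,0,0,0,0]'
```

```text
clock: 17.7
tcp_pos: [0.516, 0.1484, 0.093]
orientation: [2.12, 0.201, -2.124]
contact_force: [-0.5, 0.2, 0.2]
grip_width: 0.0001
clock: 18.08
tcp_pos: [0.5167, 0.1485, 0.086]
orientation: [2.122, 0.201, -2.123]
contact_force: [0.2, -0.0, -0.1]
grip_width: 0.0002
clock: 18.45
tcp_pos: [0.5167, 0.1484, 0.08]
orientation: [2.122, 0.201, -2.123]
contact_force: [0.1, -0.6, 0.3]
grip_width: 0.0001
```

```bash
python3 -m pendant '[0,3,0,0,0, 0,3,0,0,0, 0,0,0,0,0]'
python3 -m pendant '[0,3,0,0,0, 0,3,0,0,0, 0,0,0,0,0]'
```

```text
clock: 18.82
tcp_pos: [0.5167, 0.1484, 0.074]
orientation: [2.122, 0.201, -2.123]
contact_force: [0.3, 0.2, -0.3]
grip_width: -0.0
clock: 19.2
tcp_pos: [0.517, 0.1484, 0.0682]
orientation: [2.122, 0.201, -2.122]
contact_force: [0.2, -0.1, 0.4]
grip_width: 0.0001
```

Run:
```python
from fit import *
out=[]
for c in ['side','scene']:
    im,d,cal=jig(c)
    p=proj(cal,[0.52,0.14,.05])[0].astype(int);out.append(cv2.resize(im[p[1]-45:p[1]+45,p[0]-60:p[0]+60],None,fx=5,fy=5,interpolation=cv2.INTER_CUBIC))
save('lev',cv2.resize(np.vstack(out),(400,600)))
```

```text
side blue comps [3854  271  100]
 rect ((537.1986083984375, 16.488937377929688), (148.60850524902344, 358.2339172363281), 10.771986961364746)
 red 11 [ 0.622  -0.0726  0.021 ] [ 0.6221 -0.0724  0.0208]
scene blue comps [  73 2755 1769]
 rect ((545.6055297851562, 13.523941040039062), (148.94139099121094, 355.6805419921875), 10.847173690795898)
 red 21 [ 0.6267 -0.0735  0.021 ] [ 0.6265 -0.0737  0.0202]
```

View pics/lev.png

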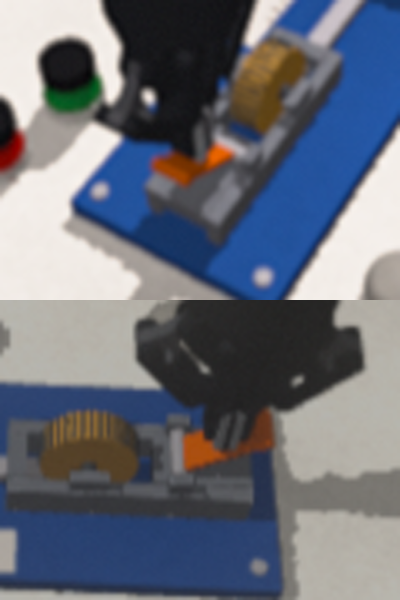

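The gauge hasn't moved (blue rect and mark unchanged), and the fingers are over the lever, which is already partly down. I'll continue down.

```bash
python3 -m pendant '[0,4,0,0,0, 0,4,0,0,0, 0,4,0,0,0, 0,0,0,0,0]'
python3 -m pendant '[0,4,0,0,0, 0,2,0,0,0, 0,0,0,0,0]'
python3 -m pendant '[0,1.5,0,0,0, 0,0,0,0,0]'
```

```text
clock: 19.8
tcp_pos: [0.5166, 0.1483, 0.0558]
orientation: [2.121, 0.201, -2.123]
contact_force: [-0.4, -0.3, 0.6]
grip_width: 0.0004
clock: 20.18
tcp_pos: [0.5167, 0.1483, 0.05]
orientation: [2.122, 0.201, -2.123]
contact_force: [0.8, 0.9, 0.6]
grip_width: -0.0001
clock: 20.42
tcp_pos: [0.5168, 0.1483, 0.0487]
orientation: [2.122, 0.201, -2.123]
contact_force: [0.3, 0.6, 0.6]
grip_width: 0.0001
```

```bash
python3 -m pendant '[0,1,0,0,0, 0,0,0,0,0]'
python3 -m pendant '[0,1,0,0,0, 0,0,0,0,0]'
```

```text
clock: 20.68
tcp_pos: [0.5169, 0.1483, 0.0477]
orientation: [2.122, 0.201, -2.123]
contact_force: [-0.5, 0.1, 1.5]
grip_width: 0.0
clock: 20.92
tcp_pos: [0.5169, 0.1483, 0.0475]
orientation: [2.122, 0.2, -2.122]
contact_force: [-3.4, -0.8, 8.7]
grip_width: -0.0001
```

```bash
python3 -m pendant '[0,0.5,0,0,0, 0,0,0,0,0, 0,0,0,0,0]'
python3 -m pendant '[0,-15,0,0,0, 0,-35,0,0,0, 0,-40,0,0,0, 0,0,50,0,0, 0,0,50,0,0, 0,0,50,0,0, 0,0,50,0,0, 0,0,35,0,0, 0,0,0,0,0, 0,0,0,0,0]'
sed -i 's/^im,d=.*/&;np.save("last.npy",im)/' near.py
python3 near.py near3
python3 - <<'E'
from fit import *
im,d,cal=jig('side');jig('scene')
p=proj(cal,[0.52,0.12,.05])[0].astype(int);a=cv2.resize(im[p[1]-45:p[1]+45,p[0]-60:p[0]+60],(480,360),interpolation=cv2.INTER_CUBIC)
b=cv2.resize(cv2.imread('pics/near3.png')[:,:,::-1],(360,360));save('fin',cv2.hconcat([a,b]),.9)
o=proj(cal,[0,0,0])
f=im.astype(int);V,U=np.mgrid[0:384,0:512];org=(f[...,0]>180)&(f[...,2]<90)&(f[...,1]<0.7*f[...,0])&(abs(U-p[0])<60)&(abs(V-p[1])<45)
P=unproj(cal,np.c_[U[org],V[org]],d[org]);print('orange n',len(P),'z',np.percentile(P[:,2],[5,50,95]),'gy',np.percentile((P-[.5372,.0165,0])@[-.189,.982,0],[5,95]))
o=r.get_obs();print(o['contact_force'],o['clock'])
E
```

```text
clock: 21.3
tcp_pos: [0.5169, 0.1483, 0.0474]
orientation: [2.122, 0.2, -2.122]
contact_force: [-4.9, -0.8, 12.9]
grip_width: -0.0002
clock: 22.55
tcp_pos: [0.561, -0.0817, 0.1366]
orientation: [2.123, 0.202, -2.122]
contact_force: [0.1, 0.7, -0.4]
grip_width: -0.0002
red gx 0.05825 0.07100000000000001 gy [-0.10325 -0.1     -0.097  ]
0.048 [646, 657, 659, 659, 659, 659, 658, 658, 652, 640, 646, 657, 658, 659, 660, 658, 659, 659, 652, 645, 651, 658, 657, 636, 547, 483, 472, 450, 372, 277, 285, 468, 621, 655, 657, 658, 659, 656, 648, 646, 655, 658, 657, 658, 658, 659, 658, 653, 640, 645, 656, 660, 659, 658, 659, 657, 657, 651, 639, 646]
0.051 [660, 660, 660, 660, 659, 660, 661, 661, 661, 660, 661, 659, 660, 659, 660, 660, 661, 660, 659, 659, 659, 637, 564, 500, 482, 478, 476, 453, 377, 280, 291, 472, 625, 658, 659, 660, 660, 659, 659, 658, 659, 659, 659, 660, 659, 659, 660, 658, 659, 659, 659, 659, 658, 659, 660, 660, 658, 658, 660, 659]
0.054 [659, 660, 660, 661, 661, 660, 660, 659, 660, 660, 661, 660, 660, 660, 660, 660, 660, 660, 661, 661, 660, 655, 607, 522, 487, 486, 485, 465, 384
[... 643 characters left out ...]
in <module>
  File "h.py", line 7, in unproj
    u=cv2.undistortPoints(px,np.array(cal['mtx']),np.array(cal['distortion']))[:,0]
      ~~~~~~~~~~~~~~~~~~~^^^^^^^^^^^^^^^^^^^^^^^^^^^^^^^^^^^^^^^^^^^^^^^^^^^^^
cv2.error: OpenCV(4.12.0) /io/opencv/modules/calib3d/src/undistort.dispatch.cpp:347: error: (-215:Assertion failed) CV_IS_MAT(_src) && CV_IS_MAT(_dst) && (_src->rows == 1 || _src->cols == 1) && (_dst->rows == 1 || _dst->cols == 1) && _src->cols + _src->rows - 1 == _dst->rows + _dst->cols - 1 && (CV_MAT_TYPE(_src->type) == CV_32FC2 || CV_MAT_TYPE(_src->type) == CV_64FC2) && (CV_MAT_TYPE(_dst->type) == CV_32FC2 || CV_MAT_TYPE(_dst->type) == CV_64FC2) in function 'cvUndistortPointsInternal'
```

View pics/fin.png

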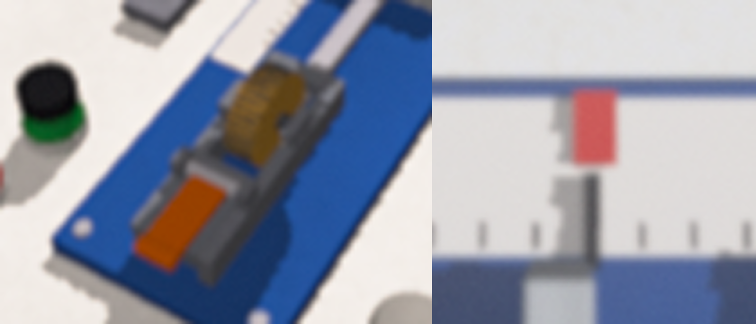

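```bash
python3 -c "
from bench import r
print(r.get_obs()['contact_force']);print(r.hand_in())"
```

```text
[-0.27066805  0.15061239  0.02068321]
the job is handed in; nothing more can be done
None
```

I set the gauge and handed the job in at about 23 s of the 51 s. I rolled the wheel in six strokes with the shut fingertips until the pointer met the red mark. I then pressed the lock lever down to its end stop and backed the arm clear.

**Last checks:**
- **Pointer:** viewed from straight above, it is about 0.6 mm from the centre of the red band; the limit is 4 mm.
- **Lever:** it hit its end stop with the fingertip at 47.4 mm and 13 N, against an expected 48 mm for the level top face. It also lies flat in the picture.
- **Gauge:** both fixed cameras put it where it was at the start, to within about 0.2 mm.
- **Arm:** it is clear of everything, with wrist force about 0.

**What went wrong:**
- My first push on the lever landed on its end face, with up to 15 N sideways. I backed off and pressed nearer the hinge; the gauge had not shifted.
- My depth check of the lever angle crashed because its colour mask was empty. The flat lever is therefore confirmed only by the end-stop contact and the picture.
- The two fixed cameras disagreed by about 4 to 8 mm on absolute position, so I used the close-up wrist camera for the final measurements.

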